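# Latch the larger hard case on the hall console

## Task

Two grey hard cases stand on the console with their lids ajar and their front toggle latches open. Shut the larger one: swing its latch loop down and right in against the case so that it hooks over the keeper on the case's front, then press the latch's lever down flat onto the lid so that it pulls the lid tight and stays so. Do not touch the smaller case.

Things in the scene. Friction and masses are not known exactly. Their poses are not given: they have to be found in the camera images.
- case: Larger grey hard case, fixed: 130 mm deep (its x), 180 wide (y), body 58 high plus 20 lid. Origin: centre of underside, z up, +x out of the front, where the black latch is at y = 0. Lever pivot on the lid at x 53, z 82 mm (6 higher while ajar). The loop is pivoted on the lever's front arm, 24 mm from that; lever raised and lid ajar, loop pivot at about x 76, z 90.
- case_keeper (a point): Keeper of the larger case: a black ledge on its front, 24 mm wide, 20.5 mm proud, 4 mm thick, with a 4 mm thick lip hanging 5 mm down from its outer edge. Point: middle of its underside, at x 75, z 52.5 mm in the case's frame. The loop's 5 mm steel cross bar catches here, behind the lip; with the lever raised it passes under the lip with about 2 mm to spare.
- case_tab (a point): Middle of the outer edge of the thumb tab (32 mm wide, 3 thick) at the free end of the loop. The loop is a 44 mm wide plate with a window for the keeper; bar 48 mm from the loop pivot, tab standing 28 mm out from the plate. Press it from above and outside: down, then in until the bar meets the case (this point then near x 94, z 30 mm in the case's frame, 8 mm in front of the keeper).
- case_loop (a joint): Angle of the loop on the lever, rad: 0 when latched, grows as the loop swings outward and up. Its tilt from hanging is this value minus the lever's plus 0.2: 1.1 to 1.7 at the start, so it sticks out about level in front of the case. Stiff pivot (about 0.4 N at the bar): stays where it is left. The latch rises behind the tab, so keep a wide gripper's broad side along the case's front.
- case_pad (a point): Middle of the top of the larger case's lever, 54 mm back from its pivot: the place to press. The lever is a black plate 28 mm wide, 6 thick (top 6 mm above the pivot when flat), 64 long, standing up obliquely over the lid at the start. Pressed flat, this point is at x -1, z 88 mm in the case's frame.
- case_lever (a joint): Angle of the larger case's lever, rad, about the case's y axis: 0 flat on the lid (closed, end stop), 0.6 to 0.68 raised at the start. Stiff: stays where it is left; pressing it at its pad takes about 5 to 9 N.
- case_lid (a joint): Opening of the larger case's lid, rad: 0 shut tight; 0.048 (6 mm at the front) at the start, pushed up by a springy seal with about 5 N at the front edge; without the latch it springs up again. Hinge along y at the back, x -65, z 58 mm in the case's frame.
- small: The smaller grey hard case, of the same kind with the same latch, also open: 95 mm deep, 120 mm wide, 65 mm high with its lid. Not to be touched. Origin: centre of its underside, +x out of its front.

How it is judged:
On the way:
1. the loop is hooked over the keeper of the larger case, the lever still raised (x of case_tab in the frame of case below 0.104 m and z of case_tab in the frame of case below 0.045 m and value of joint case_lever above 0.45 rad), for 0.1 s.
At the end, for the whole second after the job is handed in: The larger case's lever lies flat (within 0.17 rad, 10 deg), and its lid is held tight by the latch (within 0.022 rad, about 3 mm at the front) (value of joint case_lever below 0.17 rad and value of joint case_lid below 0.022 rad); the robot touches nothing.
It fails at once if the smaller case is touched (contact force between the arm and small above 0.5 N).
It fails at once if the smaller case is touched (contact force between the fingers and small above 0.5 N).
It also fails if it takes over 43 s, if anything falls off the work surface, if the arm or the gripper's body presses on something with over 40 N, if the wrist force passes 120 N, or if a joint passes its speed limit or range.

## Robot

A 7-joint arm with a two-finger parallel gripper is mounted at the origin on the work surface. World frame = base frame: x ahead of the robot, y to its left, z up, the work surface at z = 0. Lengths are in m, angles in rad, forces in N, time in s.
With the tool pointing down it reaches from about 0.4 to 0.9 m from the base axis. Payload 5.5 kg.
Tool frame: the origin (TCP) lies midway between the tips of the shut fingers; the grasp point (between the pads) lies 19 mm behind it (manip.grip_depth is the distance from the TCP to the grasp point, in m); z points along the fingers, y is the line along which they close (so a half turn about z gives the same grasp; the last joint's range is limited). The gripper opens to 92 mm and grips with 3 to 60 N. Pads are 19 mm wide; open, the fingers measure 130 mm over their backs; the gripper's body (75 mm by 190 mm) begins 47 mm behind the grasp point.
Start: joints at [1.445, 0.501, -0.427, 1.55, 0.221, 1.138, -0.21], TCP at [0.246, -0.601, 0.227] pointing down, gripper open.
Joint ranges: [-2.88, 2.88], [-0.31, 2.03], [-1.54, 1.56], [0.2, 2.42], [-1.41, 4.55], [0.19, 2.02], [-2.57, 2.57]. Speed limits (rad/s): [2.57, 2.57, 3.14, 3.14, 3.14, 3.14, 3.14].

## Interface

Orientations are given as a unit quaternion [x, y, z, w].
In Python, from bench import manip, effector, viewer gives the robot as it stands. Calls block until the motion is done:
- manip.move_pose(position, orientation): joint-space move of the TCP to a pose.
- manip.servo_line(position, ori=None, vel=0.15): straight line of the TCP; ori=None keeps the orientation; vel is the mean speed in m/s.
- manip.movej(angles): joint-space move.
- effector.open_jaws() and effector.close(f_grip=None): open the fingers fully, or close them until they stop; f_grip is the grip in N (None keeps the last).
- manip.sleep(seconds).
- manip.solve_ik(position, orientation): joint angles nearest the present ones, or None.
- viewer.get_image(name): name is "side" or "top"; returns the picture (480x640x3 uint8, red, green, blue); there is no depth.
- viewer.get_calibration(name): a dict with "vfov" (degrees; the focal length in pixels is half the picture's height over the tangent of half this angle, whatever the lens; pixels are square), "cx", "cy" (the principal point, pixels), "dist_coeffs" ([k1, k2, p1, p2, k3] as OpenCV has them; the pictures are not rectified), "eye" and "attitude" of the camera in the world. Camera axes: x right, y down, z forward; pixel columns grow to the right and rows downward; lengths in m; the calibration is good to about 2 mm. A picture is of the moment at which its call begins. get_calibration takes no time and is no camera call.
A pose or a line that the arm cannot do raises manip.PlanningError and nothing moves.
- manip.hand_in(): hands the job in; it is judged then, once.
Readings, each from a call of its own:
- manip.current_clock(): time.
- manip.current_q(): joint angles.
- manip.current_joint_velocities(): joint speeds.
- manip.current_tau(): joint torques, N m.
- manip.current_tool_pos(): TCP position.
- manip.current_tcp_rot(): TCP orientation.
- manip.current_force(): force on the tool from outside, world axes, zero at the start.
- manip.current_wrist_torque(): the same for the moment, N m.
- manip.current_finger_gap(): finger opening in m.
- manip.current_gripper_force(): force on a finger pad.
Only numpy, scipy, OpenCV 4.12 (cv2) and the standard library are available. Lean on these libraries where they do the work, as an engineer would, in place of code of your own. Each camera call takes 0.05 s, during which the arm holds its last target. There are 200 camera calls.

## Working session

There is one attempt and no reset: what is moved stays moved. The work goes in short steps, each a Python script; the robot and the scene stay as the last script left them, time stands still between calls to the robot, and variables do not carry over. Pictures are saved under pics/ and viewed, at most 10 in all, crops included, and the job is handed in when it is done.

```bash
mkdir -p pics; ls
python3 - <<'E'
from bench import manip, effector, viewer
import cv2
for n in("side","top"):
    cv2.imwrite(f"pics/{n}0.png",viewer.get_image(n)[:,:,::-1]); print(viewer.get_calibration(n))
print(manip.current_clock(),manip.current_tcp_rot())
E
```

```text
pics
{'vfov': 50.82745164261067, 'cx': 321.84200541777494, 'cy': 247.4635196195977, 'dist_coeffs': array([-0.02583536,  0.        ,  0.        ,  0.        ,  0.        ]), 'eye': array([ 0.47196553, -0.52238466,  0.45370082]), 'attitude': array([ 0.88568633, -0.05697241,  0.03358989, -0.45954933])}
{'vfov': 50.1236745462005, 'cx': 324.51798803118726, 'cy': 233.60771404224428, 'dist_coeffs': array([-0.09012984,  0.        ,  0.        ,  0.        ,  0.        ]), 'eye': array([0.40179153, 0.00586197, 0.85702158]), 'attitude': array([ 0.71203772, -0.69569167,  0.07050607, -0.06359461])}
0.1 [ 9.81164413e-01  1.93172529e-01 -1.62870430e-04 -8.61638109e-04]
```

View pics/top0.png

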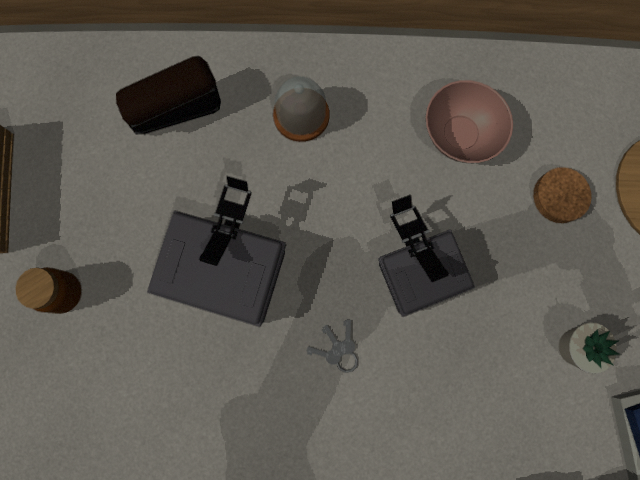

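View pics/side0.png

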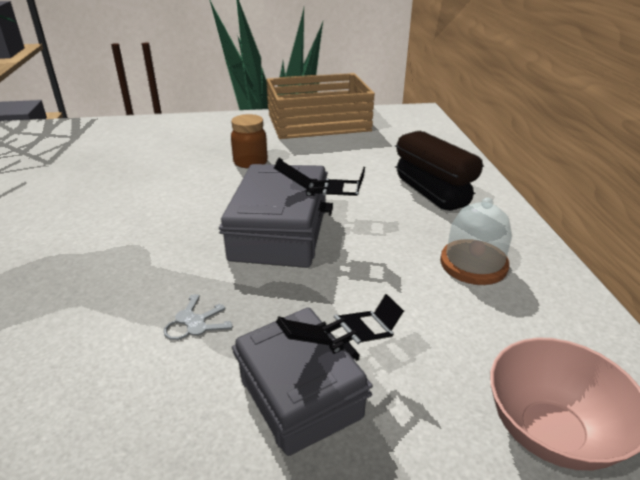

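Top: larger case, lid corners at about (175,211), (285,242), (262,325), (149,293), with its tab at (237,183). Side: larger case at (275,210), tab at (362,180). I'll enlarge both.

```bash
cat > h.py <<'E'
import numpy as np, cv2
from scipy.spatial.transform import Rotation as R
from bench import manip, effector, viewer
def cam(n):
    c=viewer.get_calibration(n); f=240/np.tan(np.radians(c['vfov']/2))
    return np.array([[f,0,c['cx']],[0,f,c['cy']],[0,0,1.]]),c['dist_coeffs'],np.array(c['eye']),R.from_quat(c['attitude']).as_matrix()
def rays(n,px):
    K,d,e,A=cam(n)
    p=cv2.undistortPoints(np.array(px,float).reshape(-1,1,2),K,d).reshape(-1,2)
    v=np.c_[p,np.ones(len(p))]@A.T
    return e,v/np.linalg.norm(v,axis=1)[:,None]
def onz(n,px,z):
    e,v=rays(n,px); return e+v*((z-e[2])/v[:,2])[:,None]
def tri(pt,ps):
    a,u=rays('top',[pt]); b,w=rays('side',[ps]); u=u[0];w=w[0]
    s=np.linalg.lstsq(np.c_[u,-w],b-a,rcond=None)[0]
    P=a+s[0]*u;Q=b+s[1]*w
    return (P+Q)/2,np.linalg.norm(P-Q)
def proj(n,P):
    K,d,e,A=cam(n)
    return cv2.projectPoints(np.array(P,float).reshape(-1,1,3),A.T,-A.T@e,K,d)[0].reshape(-1,2)
E
python3 - <<'E'
from h import *
t=cv2.imread('pics/top0.png')[165:335,135:300]; s=cv2.imread('pics/side0.png')[145:270,215:375]
f=lambda i,k:np.clip(cv2.resize(i,None,fx=k,fy=k,interpolation=cv2.INTER_CUBIC)*1.8,0,255)
cv2.imwrite('pics/tc.png',f(t,3.5));cv2.imwrite('pics/sc.png',f(s,4.5))
print(onz('top',[(175,211),(285,242),(262,325),(149,293)],.08).round(3))
print(tri((237,183),(362,180)))
E
```

```text
[[0.582 0.234 0.08 ]
 [0.537 0.06  0.08 ]
 [0.41  0.09  0.08 ]
 [0.453 0.265 0.08 ]]
(array([0.62203305, 0.13523097, 0.10423599]), np.float64(0.0002538571166703156))[ WARN:0@0.564] global loadsave.cpp:1063 imwrite_ Unsupported depth image for selected encoder is fallbacked to CV_8U.
```

View pics/tc.png

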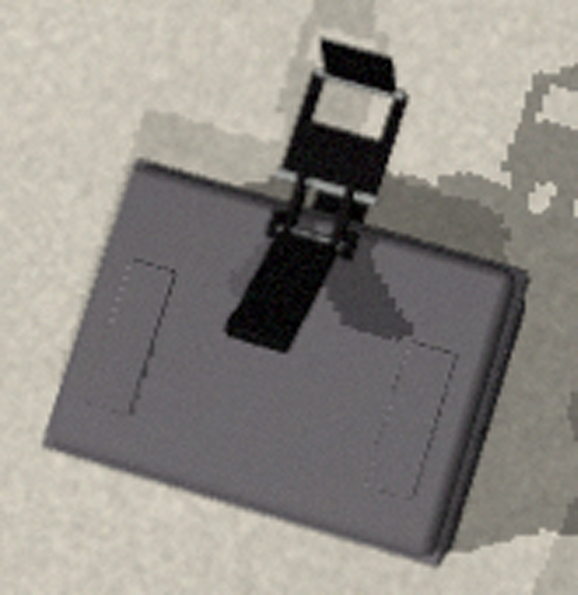

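View pics/sc.png

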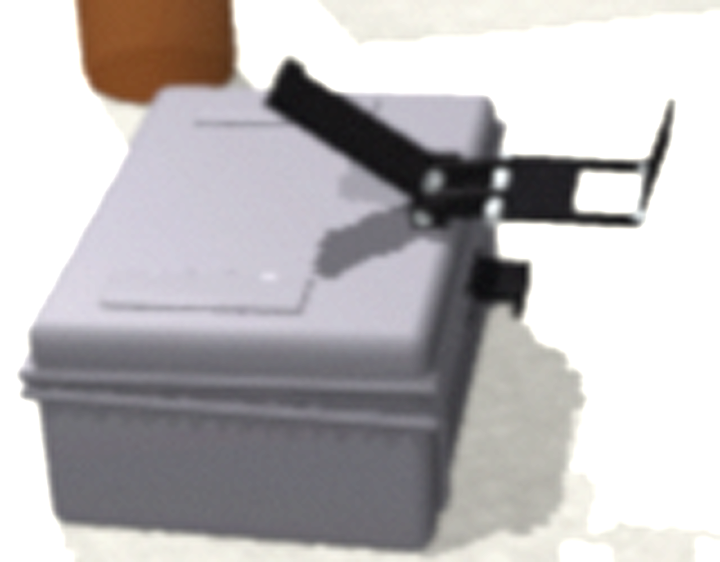

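Top crop: loop pivot pins at (285,175) and (370,198), lever free end at (228,332)–(287,350), tab outer edge (322,40)–(393,60). Side crop: pins at (502,178)/(494,208), lever end (290,62)/(268,102), keeper at (500,280), tab top at (672,105). I'll triangulate these.

Run:
```python
from h import *
T=lambda p:np.array(p)/3.5+[135,165]-.36
S=lambda p:np.array(p)/4.5+[215,145]-.39
yaw=-.242; X=np.array([np.cos(yaw),np.sin(yaw),0]);Y=np.array([-X[1],X[0],0])
c=np.array([.4955,.162,0])
for n,a,b in [('pinL',(285,175),(502,178)),('pinR',(370,198),(494,208)),('leverL',(228,332),(290,62)),('leverR',(287,350),(268,102)),('tabL',(322,40),(672,103)),('tabR',(393,60),(665,140)),('fl',(138,162),(495,98))]:
    p,e=tri(T(a),S(b)); d=p-c; print(n,p.round(4),round(e,4),'case',(d@X).round(4),(d@Y).round(4))
# rear-left & front-left lid corners, front edge
for a,z in [((138,162),.08),((45,440),.074),((437,563),.06),((525,270),.064)]:
    p=onz('top',[T(a)],z)[0]; d=p-c; print(a,p.round(4),'case',(d@X).round(4),(d@Y).round(4))
# projected body corners bottom/ keeper in side crop for check
for q in [(.065,-.09,0),(-.065,-.09,0),(.0815,-.012,.0565),(.076,0,.09),(.0815,-.012,.0475)]:
    P=c+q[0]*X+q[1]*Y+[0,0,q[2]]; print(q,((proj('side',P)-[215,145]+.39)*4.5).round(),((proj('top',P)-[135,165]+.36)*3.5).round())
```

```text
pinL [0.5748 0.1685 0.0831] 0.0032 case 0.0755 0.0253
pinR [0.5648 0.1286 0.0933] 0.0001 case 0.0753 -0.0158
leverL [0.5014 0.1793 0.1251] 0.0024 case 0.0016 0.0182
leverR [0.4937 0.1548 0.123 ] 0.0001 case -0.0 -0.0074
tabL [0.6278 0.1492 0.1178] 0.0012 case 0.1315 0.0192
tabR [0.6188 0.1177 0.1206] 0.001 case 0.1304 -0.0134
fl [0.5808 0.2355 0.0805] 0.0014 case 0.0652 0.0918
(138, 162) [0.5816 0.2357 0.08  ] case 0.0659 0.0921
(45, 440) [0.4572 0.2693 0.074 ] case -0.0629 0.095
(437, 563) [0.4093 0.0962 0.06  ] case -0.068 -0.0845
(525, 270) [0.5398 0.062  0.064 ] case 0.0669 -0.0865
(0.065, -0.09, 0) [[435. 569.]] [[539. 299.]]
(-0.065, -0.09, 0) [[ 45. 540.]] [[464. 562.]]
(0.0815, -0.012, 0.0565) [[512. 300.]] [[378. 200.]]
(0.076, 0, 0.09) [[501. 194.]] [[337. 189.]]
(0.0815, -0.012, 0.0475) [[512. 322.]] [[381. 204.]]
```

```bash
cat >> h.py <<'E'
yaw=-.257; X=np.array([np.cos(yaw),np.sin(yaw),0]);Y=np.array([-X[1],X[0],0]);Z=np.array([0,0,1.])
C=np.array([.4966,.1664,0])
W=lambda x,z,y=0: C+x*X+y*Y+z*Z
def case(p): d=np.array(p)-C; return np.array([d@X,d@Y,d[2]]).round(4)
def ori(t):
    s,c=np.sin(t),np.cos(t); return R.from_matrix(np.c_[c*X-s*Z,-Y,-s*X-c*Z]).as_quat()
def arc(deg,r=.063): a=np.radians(deg); return .076+r*np.cos(a),.090+r*np.sin(a)
E
python3 - <<'E'
from h import *
np.set_printoptions(precision=2,suppress=True)
for n,P,t in [('up',W(.13,.35),0),('tab',W(.13,.13),0),('m',W(*arc(-20)),0),('m',W(*arc(-20)),.4),('e',W(*arc(-75)),.3),('e',W(*arc(-75)),.6),('e',W(*arc(-75)),.8),('pad',W(.013,.15),0),('pad',W(-.001,.085),0)]:
    print(n,t,P,manip.solve_ik(P,ori(t)))
E
```

```text
up 0 [0.62 0.13 0.35] [ 0.5   0.62 -1.19  1.41  0.57  1.49 -2.5 ]
tab 0 [0.62 0.13 0.13] [ 0.29  0.68 -0.78  1.66  0.54  1.03 -2.49]
m 0 [0.63 0.13 0.07] [ 0.21  0.73 -0.65  1.68  0.53  0.92 -2.48]
m 0.4 [0.63 0.13 0.07] [ 0.21  0.96 -0.65  1.3   0.32  1.37 -2.25]
e 0.3 [0.59 0.14 0.03] [ 0.23  0.9  -0.67  1.53  0.39  1.14 -2.34]
e 0.6 [0.59 0.14 0.03] [ 0.19  1.08 -0.62  1.24  0.24  1.48 -2.21]
e 0.8 [0.59 0.14 0.03] [ 0.14  1.21 -0.57  1.04  0.15  1.7  -2.15]
pad 0 [0.51 0.16 0.15] [ 0.27  0.47 -0.79  1.9   0.42  0.94 -2.55]
pad 0 [0.5  0.17 0.09] [-0.39  0.44  0.01  1.99 -0.01  0.71 -2.2 ]
```

```bash
sed -i 's/np.c_\[c\*X-s\*Z,-Y,-s\*X-c\*Z\]/np.c_[s*Z-c*X,Y,-s*X-c*Z]/' h.py
python3 - <<'E'
from h import *
np.set_printoptions(precision=2,suppress=True)
for n,P,t in [('up',W(.13,.35),0),('tab',W(.13,.13),0),('m',W(*arc(-20)),.4),('e',W(*arc(-75)),.6),('pad',W(.013,.15),0),('pad',W(-.001,.085),0)]:
    print(n,t,P,manip.solve_ik(P,ori(t)))
E
```

```text
up 0 [0.62 0.13 0.35] [ 0.53  0.68 -1.3   1.41  0.65  1.53  0.58]
tab 0 [0.62 0.13 0.13] [ 0.37  0.73 -0.91  1.66  0.64  1.08  0.58]
m 0.4 [0.63 0.13 0.07] [ 0.38  1.13 -1.06  1.29  0.66  1.5   0.68]
e 0.6 [0.59 0.14 0.03] [ 0.35  1.24 -1.01  1.23  0.56  1.58  0.72]
pad 0 [0.51 0.16 0.15] [ 0.48  0.62 -1.11  1.9   0.65  1.04  0.4 ]
pad 0 [0.5  0.17 0.09] [ 0.49  0.78 -1.16  1.96  0.86  1.01  0.22]
```

Run:
```python
from h import *
effector.close(20)
p=np.array(manip.current_tool_pos()); p[2]=.38
manip.servo_line(p,vel=.3)
manip.move_pose(W(.13,.30),ori(0))
print(manip.current_clock(),case(manip.current_tool_pos()),manip.current_force())
manip.servo_line(W(.128,.135),ori(0),vel=.15)
print(manip.current_clock(),case(manip.current_tool_pos()),manip.current_force(),manip.current_finger_gap())
i=[cv2.resize(viewer.get_image(n)[100:340,100:420],None,fx=1.25,fy=1.25)for n in("top","side")]
cv2.imwrite('pics/a.png',np.clip(np.hstack(i)[:,:,::-1]*1.6,0,255).astype('uint8'))
```

```text
5.1167 [ 0.1307 -0.0011  0.2999] [-0.18309178 -0.64527061 -0.27674866]
6.3667 [0.1285 0.0006 0.1362] [ 0.57451292 -0.12126102  0.37966828] 0.0006545735362664015
```

View pics/a.png

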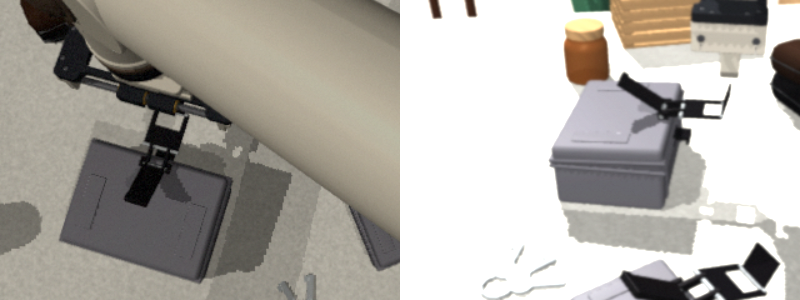

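Side view: fingertip (730,72) hangs just above the tab (728,88), aligned. Now I'll sweep the tab along its arc.

Run:
```python
from h import *
for a in list(range(28,-70,-14))+[-66,-70,-73]:
    t=float(np.interp(a,[-50,20],[.6,0]))
    manip.servo_line(W(*arc(a)),ori(t),vel=.05)
    f=np.array(manip.current_force()); print(a,case(manip.current_tool_pos()),(f@X).round(1),f[2].round(1))
    if np.linalg.norm(f)>12: break
print(manip.current_clock())
i=[cv2.resize(viewer.get_image(n)[130:280,180:380],None,fx=2,fy=2)for n in("top","side")]
cv2.imwrite('pics/b.png',np.clip(np.hstack(i)[:,:,::-1]*1.8,0,255).astype('uint8'))
```

```text
28 [ 0.1314 -0.0002  0.1191] -0.3 0.3
14 [ 0.1371 -0.      0.1047] -0.4 0.1
0 [0.1387 0.0004 0.09  ] 0.0 0.0
-14 [0.1367 0.0006 0.0751] -0.3 -0.2
-28 [0.1313 0.0005 0.0608] 0.2 0.2
-42 [0.1227 0.0005 0.0482] 0.4 0.4
-56 [ 1.109e-01 -1.000e-04  3.710e-02] -0.4 0.7
-66 [ 1.012e-01 -1.000e-04  3.240e-02] 0.6 -0.2
-70 [ 0.0973 -0.0001  0.0308] -0.2 0.5
-73 [ 0.0961 -0.      0.0304] 4.7 2.6
10.55
```

View pics/b.png

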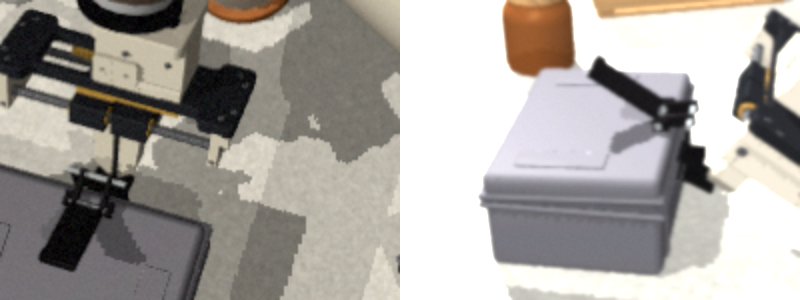

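Tab is at x ≈ 0.096, z ≈ 0.030 with 5 N of resistance, and the loop is down at the keeper (side view, 700,170). I'll nudge it slightly more, then back off.

Run:
```python
from h import *
x,z=arc(-73)
manip.servo_line(W(x-.003,z-.001),ori(.6),vel=.03); manip.sleep(.2)
f=np.array(manip.current_force()); print(case(manip.current_tool_pos()),(f@X).round(1),f[2].round(1))
manip.servo_line(W(x+.06,z+.05),ori(.6),vel=.12)
manip.servo_line(W(.12,.22),ori(0),vel=.25)
manip.servo_line(W(.014,.145),ori(0),vel=.2)
f=np.array(manip.current_force());print(manip.current_clock(),case(manip.current_tool_pos()),f.round(1))
i=viewer.get_image("side")[130:280,180:380]
cv2.imwrite('pics/c.png',np.clip(cv2.resize(i,None,fx=4,fy=4)[:,:,::-1]*1.8,0,255).astype('uint8'))
```

```text
[ 0.0957 -0.      0.0302] 12.0 7.3
13.4917 [0.0155 0.0002 0.1448] [0.8 0.1 0.9]
```

View pics/c.png

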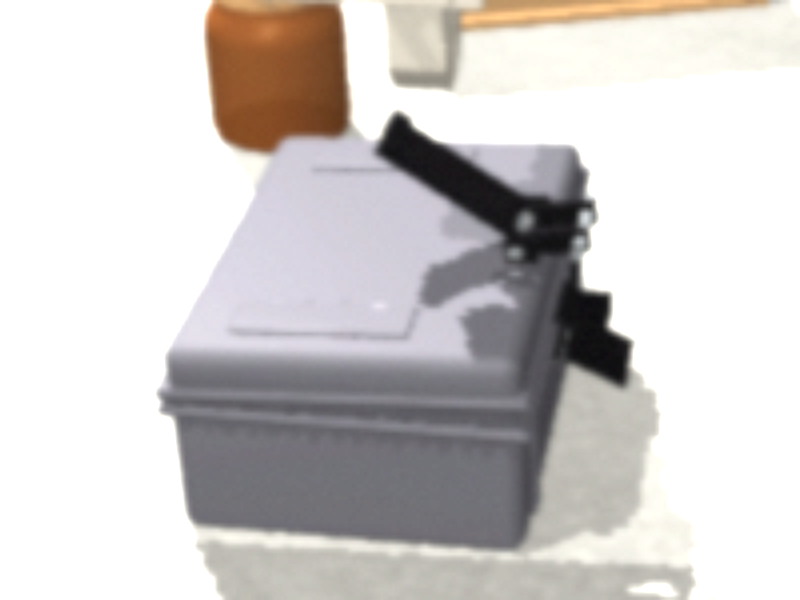

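Loop hangs hooked behind the keeper (tab at (600,355)) and the lever is still raised. Next, press the lever.

Run:
```python
from h import *
for a in [.64,.5,.4,.3,.2,.1,0,-.04,-.08]:
    pz=.082+.006*np.clip(a/.6,0,1)
    x=.053-.054*np.cos(a)+.006*np.sin(a); z=pz+.054*np.sin(a)+.006*np.cos(a)
    manip.servo_line(W(x,z),ori(0),vel=.04)
    f=np.array(manip.current_force()); print(a,(x,z),case(manip.current_tool_pos()),(f@X).round(1),f[2].round(1))
    if f[2]>30: break
manip.sleep(.3); print(manip.current_force()[2])
manip.servo_line(W(0,.2),ori(0),vel=.1)
print(manip.current_clock())
i=viewer.get_image("side")[130:280,180:380]
cv2.imwrite('pics/d.png',np.clip(cv2.resize(i,None,fx=4,fy=4)[:,:,::-1]*1.8,0,255).astype('uint8'))
```

```text
0.64 (np.float64(0.013270001722422552), np.float64(0.12506112838087494)) [ 0.0132 -0.      0.125 ] 0.4 -0.2
0.5 (np.float64(0.008487094889545086), np.float64(0.11815447445596922)) [0.0084 0.     0.118 ] 0.6 1.0
0.4 (np.float64(0.005599216377696109), np.float64(0.11255495644868445)) [ 0.0054 -0.      0.1123] 0.4 0.6
0.3 (np.float64(0.0031849508271853157), np.float64(0.10669011009446598)) [ 0.003  -0.      0.1064] 1.1 1.1
0.2 (np.float64(0.001268420781343316), np.float64(0.10060854332998076)) [ 0.0009 -0.      0.1004] 0.9 1.4
0.1 (np.float64(-0.0001312244251324249), np.float64(0.09436102949059688)) [-0.0008 -0.0001  0.0941] 0.6 0.8
0 (np.float64(-0.0010000000000000009), np.float64(0.08800000000000001)) [-0.0011 -0.      0.0881] 0.7 4.9
-0.04 (np.float64(-0.0011967417648126118), np.float64(0.08583577659388762)) [-0.0011  0.0002  0.0873] -1.7 17.5
-0.08 (np.float64(-0.0013067803041564901), np.float64(0.0836654167634804)) [-0.001   0.0004  0.0866] -3.4 30.9
31.39441396057469
18.2083
```

View pics/d.png

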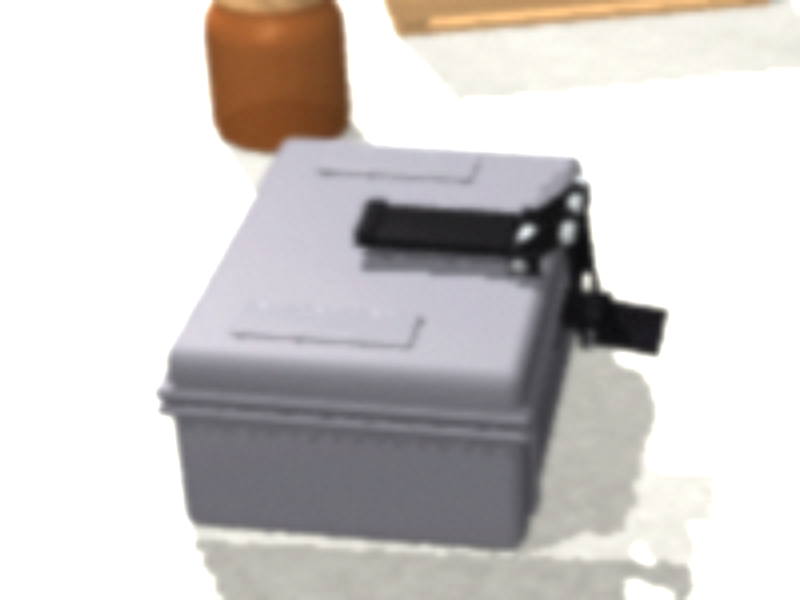

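Lever is flat and the tab has swung to (635,325). Pressing forces were low until the end stop, so I'll measure the lid and tab properly with the arm out of the way.

Run:
```python
from h import *
manip.servo_line(W(-.1,.33),ori(0),vel=.25)
manip.servo_line(W(-.2,.38,-.12),ori(0),vel=.25)
t,s=[viewer.get_image(n)[:,:,::-1] for n in("top","side")]
cv2.imwrite('pics/top1.png',t);cv2.imwrite('pics/side1.png',s)
s0=cv2.imread('pics/side0.png')
f=lambda i:np.clip(cv2.resize(i,(400,300),interpolation=cv2.INTER_CUBIC)*1.6,0,255).astype('uint8')
a=lambda i:f(i[180:240,290:370]); b=lambda i:f(i[150:240,220:340])
top=f(t[165:285,160:320])
cv2.imwrite('pics/e.png',np.vstack([np.hstack([f(s0[160:235,265:365]),f(s[160:235,265:365])]),np.hstack([top,f(s[190:220,305:345])])]))
print(manip.current_clock())
# expected side-crop positions (100x75 crop, 4x)
g=lambda q:((proj('side',W(q[0],q[2],q[1]))-[265,160]+.4)*4).round().tolist()
for n,q in [('lid fr top corner ajar',(.062,-.088,.084)),('shut',(.062,-.088,.078)),('far ajar',(.062,.088,.084)),('far shut',(.062,.088,.078)),('tab hooked',(.104,-.016,.045)),('tab unhooked',(.117,-.016,.042))]: print(n,g(q))
```

```text
Traceback (most recent call last):
bench.PlanningError: the arm cannot follow that straight line within its joint ranges
```

```bash
cat > look.py <<'E'
from h import *
q=np.array(manip.current_q()); print(case(manip.current_tool_pos()),q.round(2))
q[0]-=.5; manip.movej(q)
print(manip.current_tool_pos())
t,s=[viewer.get_image(n)[:,:,::-1] for n in("top","side")]
cv2.imwrite('pics/top1.png',t);cv2.imwrite('pics/side1.png',s)
s0=cv2.imread('pics/side0.png')
f=lambda i:np.clip(cv2.resize(i,(400,300),interpolation=cv2.INTER_CUBIC)*1.6,0,255).astype('uint8')
cv2.imwrite('pics/e.png',np.vstack([np.hstack([f(s0[160:235,265:365]),f(s[160:235,265:365])]),np.hstack([f(t[165:285,160:320]),f(s[185:215,310:350])])]))
print(manip.current_clock())
g=lambda q:((proj('side',W(q[0],q[2],q[1]))-[265,160]+.4)*4).round().tolist()
for n,q in [('lid fr top corner ajar',(.062,-.088,.084)),('shut',(.062,-.088,.078)),('far ajar',(.062,.088,.084)),('far shut',(.062,.088,.078)),('tab hooked',(.104,-.016,.045)),('tab unhooked',(.117,-.016,.042))]: print(n,g(q))
E
python3 look.py
```

```text
[-0.0999 -0.0005  0.3297] [ 0.89  0.19 -1.52  1.89  0.2   1.25  0.62]
[0.26015995 0.35879568 0.3292611 ]
20.2917
lid fr top corner ajar [[175.0, 242.0]]
shut [[176.0, 257.0]]
far ajar [[237.0, 19.0]]
far shut [[237.0, 32.0]]
tab hooked [[312.0, 237.0]]
tab unhooked [[346.0, 246.0]]
```

View pics/e.png

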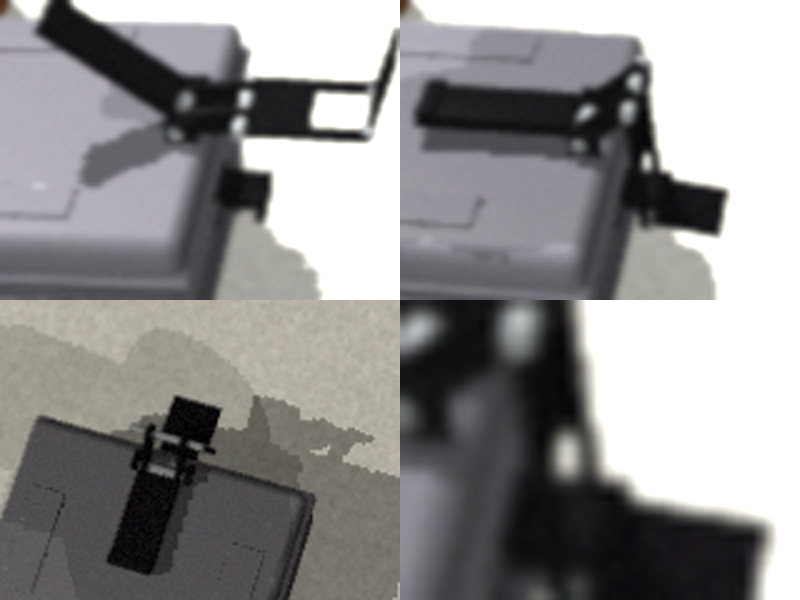

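The lid's far corner dropped from row 25 to 39, against about 13 px predicted for fully shut. The tab corner at (322,235) matches the hooked prediction (312,237), and the lever is flat. The latch holds and the robot is clear, so I'm handing in.

```bash
python3 -c "
from bench import manip
print(manip.hand_in(), manip.current_clock())"
```

```text
the job is handed in; nothing more can be done
the job is handed in; nothing more can be done
```

I shut the larger case and handed the job in at about 20 s of the 43 s allowed: the loop is hooked on the keeper, the lever is flat and the lid looks shut in the last pictures. The smaller case was kept clear of, and no verdict was shown at hand-in.

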